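# Slide a wet glittered ball round the track to the drying nozzle and turn on its air

## Robot

A 6-joint arm with a two-finger parallel gripper is mounted at the origin on a cart in front of the work surface, level with it; the furniture and walls round the work are solid. World frame = base frame: x ahead of the robot, y to its left, z up, the work surface at z = 0. Lengths are in m, angles in rad, forces in N, time in s.
With the tool pointing down it reaches from about 0.325 to 0.9 m from the base axis. Payload 6.1 kg.
Tool frame: the origin (TCP) lies midway between the tips of the shut fingers; the grasp point (between the pads) lies 19 mm behind it; z points along the fingers, y is the line along which they close (so a half turn about z gives the same grasp; the last joint's range is limited). The gripper opens to 87 mm and grips with 3 to 60 N. Pads are 19 mm wide; open, the fingers measure 117 mm over their backs; the gripper's body (75 mm by 190 mm) begins 51 mm behind the grasp point.
Start: joints at [-1.347, 0.22, 1.526, -0, 1.395, -0.126], TCP at [0.214, -0.587, 0.223] pointing down, gripper open.
Joint ranges: [-2.98, 2.98], [-0.91, 2.08], [0.09, 2.57], [-1.24, 4.39], [0.2, 2.65], [-2.68, 2.68]. Speed limits (rad/s): [2.57, 2.57, 3.01, 3.14, 3.14, 3.14].

## Interface

Orientations are given as a unit quaternion [w, x, y, z].
In Python, from cell import r gives the robot as it stands.
- The arm moves only by the tool send_rows, never from a script. Its argument "increments" is one flat list of numbers, 7 for each row, row after row: the closure, from 0 (fully open) to 1 (shut), then the shift along the tool's x, y, z each as a share of 0.2 m, from -1 to 1, then the turn, a rotation vector about the tool's x, y, z each as a share of pi/2 rad, from -1 to 1. A call has 1 to 20 rows; each row shifts and turns the commanded pose from where the row before left it, along the tool's axes as they then stand; what a row does not reach is not made up. A row lasts 1/10 s, in which the tool goes at most 50 mm and 8.59 degrees, less where a joint would pass 70% of its speed; a pose out of reach is approached as far as the arm can. A call with a number of a shift or a turn outside -1 to 1 is refused whole. A call with a gripper value outside its range is refused whole. The fingers move at their own pace and stop on an object; the grip force is fixed at half the most. Time passes only in rows, so rows that do not move let the fingers close. It gives the time, the measured TCP pose, the force, the opening and the grip force at its end, in the units of the state.
- r.observe(): the state, without advancing time (a new reading comes with each control period).
- r.camera(name): name is "scene" or "top"; returns the picture (420x560x3 uint8, red, green, blue); there is no depth.
- r.calibration(name): a dict with "vertical_fov" (degrees; the focal length in pixels is half the picture's height over the tangent of half this angle, whatever the lens; pixels are square), "cx", "cy" (the principal point, pixels), "R" (3x3) and "t" (3): a world point X has camera coordinates R X + t. Camera axes: x right, y down, z forward; pixel columns grow to the right and rows downward; lengths in m; the calibration is good to about 2 mm. A picture is of the moment at which its call begins. calibration takes no time and is no camera call.
- r.sign_off(): hands the job in; it is judged then, once.
Trained networks look in the newest picture that a camera, given by its name, has taken for a name from the list of things; names that differ only in an ending like _2 or _b are one class to them, and where a whole thing is asked for, a point or a joint stands for the part that bears it (a point fixed in the world has none). Each returns a list of dicts, best first, with "confidence" (0 to 1); they miss things now and then, are a little off and sometimes report something else, mostly with a low value. They report only what shows in the picture. A call takes as long as a camera call. They do not tell look-alikes from the thing itself.
- r.silhouettes(camera, thing): "pixels" (420x560 bool, what is visible of it) and "xy" ([column, row] in pixels, amid what is visible of it).
The state is a dict: "time_s": time; "joints": joint angles; "joint_velocities": joint speeds; "joint_efforts": joint torques, N m; "tool_pos": TCP position; "tool_rot": TCP orientation; "force": force on the tool from outside, world axes, zero at the start; "moment": the same for the moment, N m; "gripper_width": finger opening in m; "grip_force": force on a finger pad.
Only numpy, scipy, OpenCV 4.12 (cv2) and the standard library are available. Lean on these libraries where they do the work, as an engineer would, in place of code of your own. Each camera call takes 0.05 s, during which the arm holds its last target. There are 200 camera calls.

## Task

Push the carrier with the freshly glittered ball along its guide track, round the corner, until it is fully home against the end stop in front of the air nozzle. Keep the carrier down on the track and do not touch the ball, whose glue is still wet. Then open the air cock all the way, so that its lever lies along the pipe, and let go; leave the other things on the bench where they stand.

Things in the scene. Friction and masses are not known exactly. Their poses are not given: they have to be found in the camera images.
- board: Fixed grey board, 420x490 mm, deck 14 mm above the bench. Origin: centre of the bend, on the underside. Two 10 mm steel guide bars (top 14 mm above deck, 92 mm clear between). Track centreline: x=-0.15 from y=-0.25 to 0 (travel +y), quarter circle of radius 0.15 about the origin to (0, 0.15), then y=0.15 along +x to the end stop. A 14 mm air pipe (top 60 mm above bench) stands inside the bend.
- carrier: Loose flat oblong steel slide on the deck between the bars, 146x76x18 mm with round ends, about 0.9 kg, that runs easily (friction about 0.25); white ball cup in front, black push post at the back. Origin: centre of its underside; x points forward (its travel), z up. It starts on the first straight and must turn with the track, its two round ends following the centreline.
- post (a point): On the axis of the carrier's upright black push post (18 mm thick, from 27 to 80 mm above the carrier's underside), 50 mm above the underside and 35 mm behind the carrier's origin. The ball's surface is 36 mm, the cup's 34 mm in front of this axis. When the carrier is home this point lies at (0.020, 0.150) in the board's frame.
- nose (a point): Foremost point of the carrier's round front end, at its underside, 73 mm in front of the carrier's origin.
- cup (a point): Centre of the mouth of the carrier's cup: 72 mm outer, 62 mm inner diameter, rim 42 mm above the carrier's underside, 35 mm in front of the carrier's origin.
- ball: Orange ball half coated with gold glitter, 68 mm, 30 g, lying loose in the cup, glue wet: not to be touched. Its top is about 90 mm above the carrier's underside. Origin: the lowest point of the ball as it lies at the start.
- track_stop (a point): Middle of the rubber face of the end stop (steel angle, 30 mm high), at deck height. Its x axis is the direction of travel into the stop; the nose reaches this point when home. A brass air nozzle stands 17 mm behind the face, 67 mm above the bench.
- air_cock (a joint): Lever of the brass quarter-turn air cock on the pipe, rad: 0 = shut (lever square to the pipe, along the board's -x), 1.571 = open (along the pipe, to the board's -y), hard stops at both. Turns anticlockwise from above to open, about the vertical through valve_axis; stays where left; 0.1 N m of friction.
- valve_axis (a point): Point on the vertical axis of the air cock, at the lever's height (95 mm above the bench); 35 mm, -100 mm in the board's x, y.
- lever_grip (a point): Middle of the lever's black sleeve (52 mm long, 16 mm wide, 12 mm thick, lying level, centre 95 mm above the bench), 60 mm from the valve axis. The lever's x axis points from the tip to the valve axis; its free end is 84 mm from the axis.
- tape: Roll of brown packing tape lying flat, 98 mm across, 48 mm tall, left of the board. Origin: centre of the underside. Bystander.
- drill_gauge: Wooden gauge block with a row of holes, 45x100x28 mm, left of the board. Origin: centre of the underside. Bystander.
There are look-alikes about, which are no part of the job. Of the things shaped like the carrier, the steel one is meant.

How it is judged:
On the way, in this order (a step that is already met when the one before it is completed fails the run):
1. the carrier is fully home against the end stop, with the air cock still shut (x of nose in the frame of track_stop above -0.006 m and horizontal distance between nose and track_stop below 0.02 m and value of joint air_cock below 0.4 rad), for 0.2 s.
2. the air cock is fully open, its lever along the pipe (value of joint air_cock above 1.45 rad), for 0.2 s.
At the end, for the whole second after the job is handed in: The carrier stands flat on the track at rest, its nose within 6 mm of the end stop; the ball lies in the carrier's cup; the air cock's lever is within 0.12 rad of its open stop (along the pipe) (x of nose in the frame of track_stop above -0.006 m and horizontal distance between nose and track_stop below 0.02 m and z of nose in the frame of track_stop below 0.006 m and angle between carrier's own z axis and vertical below 0.08 rad and linear speed of carrier below 0.01 m/s and distance between ball and cup below 0.055 m and value of joint air_cock above 1.45 rad); the robot touches nothing.
It fails at once if the gripper or arm touched the wet ball (contact force between ball and the fingers above 0.3 N or contact force between ball and the arm above 0.3 N).
It fails at once if the carrier was lifted off or tipped on the track (z of carrier in the frame of board above 0.03 m or angle between carrier's own z axis and vertical above 0.25 rad).
It fails at once if a bystander (tape roll or drill gauge) was moved by more than 3 cm (distance of any of tape, drill_gauge from where it was at the start of the episode above 0.03 m).
It also fails if it takes over 66 s, if anything falls off the work surface, if the arm or the gripper's body presses on something with over 40 N, if the wrist force passes 120 N, or if a joint passes its speed limit or range.

## Working session

There is one attempt and no reset: what is moved stays moved. The work goes in short steps, Python scripts to look and compute and a tool call to move; the robot and the scene stay as the last step left them, time stands still between calls to the robot, and variables do not carry over. Pictures are saved under pics/ and viewed, at most 10 in all, crops included, and the job is handed in when it is done.

Besides the shell and the picture viewer there is one more tool, called in YAML: its name, and indented under it one key for each argument. send_rows: Moves the arm, as the interface text tells. Its arguments: {"type":"object","properties":{"increments":{"type":"array"}},"required":["increments"]}

```bash
mkdir -p pics; ls
python3 - <<'E'
from cell import r
import cv2,numpy as np
for n in("scene","top"):
    im=r.camera(n); cv2.imwrite(f"pics/{n}0.png",im[:,:,::-1]); c=r.calibration(n); print(n,c)
    for t in("board","carrier","air_cock","lever_grip","tape","drill_gauge","ball","post"):
        for d in r.silhouettes(n,t)[:3]: 
            ys,xs=np.nonzero(d["pixels"]); print(t,round(d["confidence"],2),np.round(d["xy"]),xs.min(),xs.max(),ys.min(),ys.max(),len(xs))
o=r.observe();print(o)
E
```

```text
pics
scene {'vertical_fov': 48.90726353978572, 'cx': 277.20484080856266, 'cy': 203.23759708398336, 'R': array([[-0.52906849, -0.8483484 ,  0.0197867 ],
       [-0.63024287,  0.37722047, -0.6786005 ],
       [ 0.56822571, -0.37149657, -0.734241  ]]), 't': array([0.37721774, 0.38052216, 1.10858651])}
board 0.68 [307. 206.] 211 391 135 287 14353
carrier 0.64 [370. 212.] 347 384 184 225 587
carrier 0.55 [257. 294.] 241 272 266 319 1451
tape 0.77 [183. 281.] 162 200 269 309 1021
tape 0.3 [335. 171.] 321 346 163 173 164
drill_gauge 0.66 [205. 339.] 186 224 317 359 833
ball 0.88 [358. 205.] 349 372 193 215 447
post 0.65 [371. 213.] 347 384 185 225 578
post 0.64 [252. 295.] 241 272 266 320 1431
top {'vertical_fov': 55.24909080415613, 'cx': 279.74035994620635, 'cy': 205.65376264554993, 'R': array([[-0.00337953, -0.99980162,  0.01962897],
       [-0.99782562,  0.00207951, -0.06587643],
       [ 0.06582254, -0.01980892, -0.9976347 ]]), 't': array([0.09336676, 0.52913632, 1.2513717 ])}
board 0.95 [322. 188.] 236 414 111 270 19205
carrier 0.78 [369. 226.] 337 383 214 240 557
carrier 0.67 [223. 25
[... 559 characters left out ...]
4710240e+00,  2.20359691e-01,  1.52645849e+00, -1.38237075e-05,
        1.39468071e+00, -1.26086671e-01]), 'joint_velocities': array([ 7.09293681e-04,  4.11611657e-04,  7.51163530e-04, -1.26560067e-03,
       -3.75625985e-05, -1.09816892e-04]), 'joint_efforts': array([ 3.07100136e-04, -4.94555712e+01, -3.87713456e+01,  6.97784219e-02,
        4.66544100e-02, -2.09977848e-06]), 'tool_pos': array([ 0.2141871 , -0.58717686,  0.22258464]), 'tool_rot': array([ 4.71569126e-05,  9.84745421e-01,  1.74001305e-01, -4.50985051e-06]), 'force': array([-0.47188052, -0.29888548, -0.38336275]), 'moment': array([-0.06129705, -0.04843372,  0.02132589]), 'grip_force': 0.0, 'gripper_width': 0.08719115802983256}
```

Run:
```python
import cv2
a=cv2.imread("pics/top0.png")[95:295,140:430]; cv2.imwrite("pics/topc.png",cv2.resize(a,None,fx=2.7,fy=2.7,interpolation=2))
a=cv2.imread("pics/scene0.png")[120:370,150:420]; cv2.imwrite("pics/scenec.png",cv2.resize(a,None,fx=2.4,fy=2.4,interpolation=2))
```

```text
(no output)
```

View pics/topc.png

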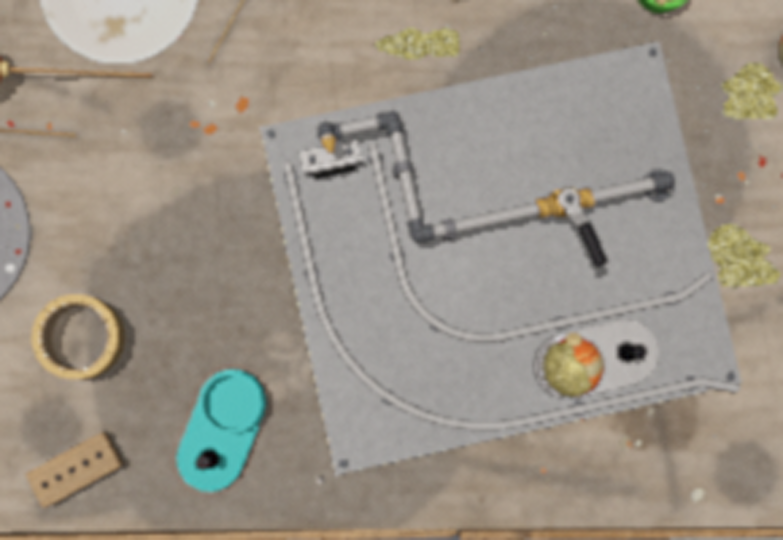

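View pics/scenec.png

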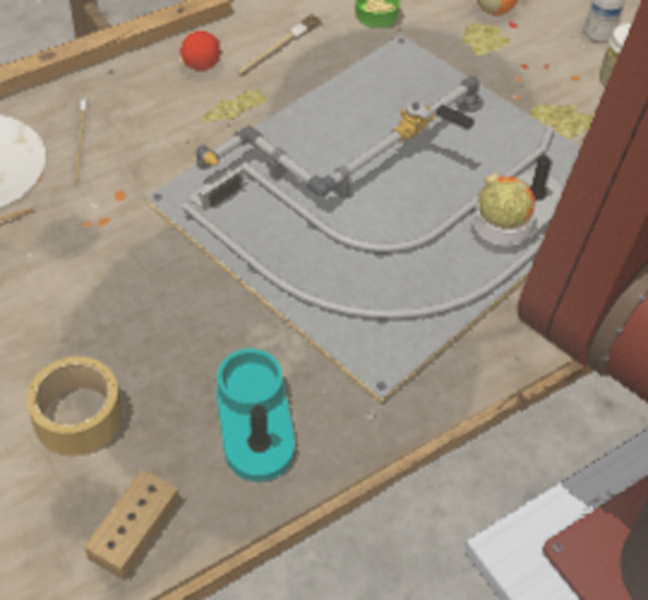

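The top view shows the steel carrier at crop (600,358), facing left (world +y). The stop is at (330,160), and the shut lever at (592,245) points down. The teal carrier at (220,430) is the look-alike. Next I'll fit the board frame.

```bash
cat > h.py <<'E'
import numpy as np,cv2
from cell import r
def cal(n):
    c=r.calibration(n); f=210/np.tan(np.radians(c["vertical_fov"])/2); return f,c["cx"],c["cy"],np.array(c["R"]),np.array(c["t"])
def proj(n,P):
    f,cx,cy,R,t=cal(n); q=np.atleast_2d(P)@R.T+t; return np.c_[cx+f*q[:,0]/q[:,2],cy+f*q[:,1]/q[:,2]]
def back(n,uv,z):
    f,cx,cy,R,t=cal(n); uv=np.atleast_2d(uv); d=np.c_[(uv[:,0]-cx)/f,(uv[:,1]-cy)/f,np.ones(len(uv))]@R; C=-R.T@t
    return C+d*((z-C[2])/d[:,2])[:,None]
def b2w(B,p): # B=(x,y,yaw); p Nx3
    p=np.atleast_2d(p).astype(float); c,s=np.cos(B[2]),np.sin(B[2])
    return np.c_[B[0]+c*p[:,0]-s*p[:,1],B[1]+s*p[:,0]+c*p[:,1],p[:,2]]
E
python3 - <<'E'
from h import *
im=r.camera("top")
m=r.silhouettes("top","board")[0]["pixels"].astype(np.uint8)
k=max(cv2.findContours(m,0,cv2.CHAIN_APPROX_NONE)[0],key=len)[:,0]
P=back("top",k,0.014)[:,:2]
rc=cv2.minAreaRect((P*1000).astype(np.float32)); print(rc); print(cv2.boxPoints(rc))
# crop px -> full px
cr=np.array([[268,130],[655,48],[735,385],[338,470]])/2.7+[140,95]
W=back("top",cr,0.014);print(W)
def bp(x,y,z): return back("top",np.array([[x,y]])/2.7+[140,95],z)[0]
print("valve",bp(570,198,.1),"post top",bp(630,351,.014+.08),"lever tip",bp(601,272,.095),"stop",bp(333,172,.044))
E
```

```text
((580.7398681640625, -51.10418701171875), (424.89501953125, 489.7374267578125), 12.1377534866333)
[[ 321.55487  143.62065]
 [ 424.52838 -335.16864]
 [ 839.92487 -245.82903]
 [ 736.95135  232.96027]]
[[ 0.72980979  0.22045561  0.014     ]
 [ 0.82966377 -0.24159868  0.014     ]
 [ 0.42721675 -0.3278282   0.014     ]
 [ 0.33064441  0.13812536  0.014     ]]
valve [ 0.63489263 -0.11951901  0.1       ] post top [ 0.46610874 -0.18440443  0.094     ] lever tip [ 0.553309   -0.15362278  0.095     ] stop [0.67413895 0.14304945 0.044     ]
```

Run:
```python
from h import *
im=cv2.imread("pics/top0.png"); B=(0.5797,-0.0291,np.radians(12.14))
S=1400 # px/m ; image col = -y? board x up, y left
def rect(z):
    g=np.array([[-.24,-.28,z],[-.24,.26,z],[.22,.26,z],[.22,-.28,z]]);
    src=proj("top",b2w(B,g)).astype(np.float32)
    dst=np.array([[(.26-y)*S,(.22-x)*S] for x,y,_ in g],np.float32)
    return cv2.warpPerspective(im,cv2.getPerspectiveTransform(src,dst),(int(.54*S),int(.46*S)),flags=cv2.INTER_CUBIC)
o=rect(.028)
def P(x,y): return (int((.26-y)*S),int((.22-x)*S))
a=np.linspace(np.pi,np.pi/2,40)
for rad in(.104,.196):
    pts=[P(-rad,-.25)]+[P(rad*np.cos(t),rad*np.sin(t)) for t in a]+[P(.13,rad)]
    cv2.polylines(o,[np.array(pts)],False,(0,0,255),1)
cv2.circle(o,P(.128,.15),3,(255,0,0),1)
cv2.imwrite("pics/rect.png",cv2.resize(o,None,fx=.93,fy=.93))
```

```text
(no output)
```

View pics/rect.png

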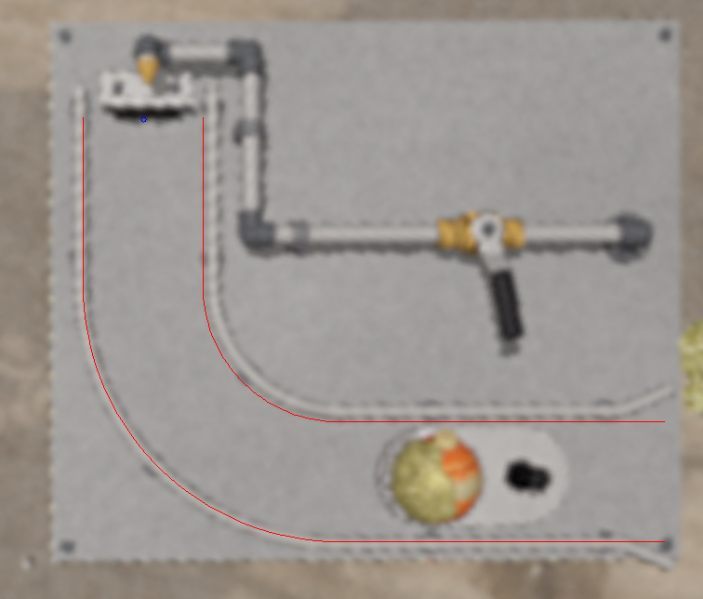

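```bash
cat >> h.py <<'E'
B=(0.5814,-0.0323,np.radians(12.14))
def w2b(p):
    p=np.atleast_2d(p); d=p[:,:2]-np.array(B[:2]); c,s=np.cos(B[2]),np.sin(B[2]); return np.c_[c*d[:,0]+s*d[:,1],-s*d[:,0]+c*d[:,1]]
E
python3 - <<'E'
from h import *
t=cv2.imread("pics/top0.png"); s=cv2.imread("pics/scene0.png")
for im,(x0,x1,y0,y1),n in((t,(362,390,215,238),"top"),(s,(368,382,180,212),"scene")):
    g=im[y0:y1,x0:x1].max(2); ys,xs=np.nonzero(g<70); xs=xs+x0; ys=ys+y0
    print(n,xs.min(),xs.max(),ys.min(),ys.max(),len(xs),xs.mean(),ys.mean())
    if n=="top":
        print("mean at z .068",w2b(back(n,[xs.mean(),ys.mean()],.068)))
    else: print("top",w2b(back(n,[xs[ys<ys.min()+4].mean(),ys.min()+2],.094)))
# model check: project post axis for guess
for g in((-.145,-.124),(-.147,-.13)):
    P=b2w(B,[[*g,.041],[*g,.094]]); print(g,P,proj("top",P),proj("scene",P))
E
```

```text
top 369 378 222 228 48 373.3333333333333 225.04166666666666
mean at z .068 [[-0.14577988 -0.1309737 ]]
scene 372 378 186 202 68 374.86764705882354 193.61764705882354
top [[-0.14899014 -0.12640988]]
(-0.145, -0.124) [[ 0.46572003 -0.18402061  0.041     ]
 [ 0.46572003 -0.18402061  0.094     ]] [[368.90158143 225.42956322]
 [373.2071879  225.13139026]] [[371.34612384 199.88950007]
 [374.36803297 187.69404434]]
(-0.147, -0.13) [[ 0.46502656 -0.19030703  0.041     ]
 [ 0.46502656 -0.19030703  0.094     ]] [[370.9227007  225.64714764]
 [375.31767691 225.35864623]] [[373.07911387 199.26211936]
 [376.14581899 187.06612607]]
```

```bash
cat >> h.py <<'E'
from scipy.spatial.transform import Rotation as Ro
def plan(wps,start=None):
    """wps: (x,y,z,yaw_deg,closure) world; one row each; tool pointing down. prints rows (shift before turn)"""
    o=r.observe()
    if start is None: p=np.array(o["tool_pos"]); q=Ro.from_quat(np.roll(o["tool_rot"],-1))
    else: p,q=start
    out=[]
    for x,y,z,yw,c in wps:
        d=np.round(q.inv().apply(np.array([x,y,z])-p)/.2,3)
        a=np.radians(yw); T=Ro.from_matrix(np.array([[np.cos(a),np.sin(a),0],[np.sin(a),-np.cos(a),0],[0,0,-1]]))
        v=np.round((q.inv()*T).as_rotvec()/(np.pi/2),3)
        p=p+q.apply(d*.2); q=q*Ro.from_rotvec(v*np.pi/2); out.append([c,*d,*v])
    print(",".join("%g"%(k+0.) for w in out for k in w)); return p,q
def lin(a,b,n): a,b=np.array(a,float),np.array(b,float); return [a+(b-a)*i/n for i in range(1,n+1)]
E
python3 - <<'E'
from h import *
g=b2w(B,[[-.147,-.129,0]])[0]; print(g)
o=r.observe(); p=o["tool_pos"]
plan(lin([*p,20.04,0],[g[0],g[1],.2226,102.14,0],16))
E
```

```text
[ 0.46481626 -0.1893294   0.        ]
0,0.116,-0.09,0,0,0,-0.057,0,0.124,-0.079,0,0,0,-0.057,0,0.13,-0.068,0,0,0,-0.057,0,0.136,-0.056,0,0,0,-0.057,0,0.14,-0.043,0,0,0,-0.057,0,0.144,-0.031,0,0,0,-0.057,0,0.146,-0.018,0,0,0,-0.057,0,0.147,-0.005,0,0,0,-0.057,0,0.147,0.009,0,0,0,-0.057,0,0.145,0.021,0,0,0,-0.057,0,0.143,0.035,0,0,0,-0.057,0,0.139,0.047,0,0,0,-0.057,0,0.134,0.059,0,0,0,-0.057,0,0.129,0.071,0,0,0,-0.057,0,0.122,0.083,0,0,0,-0.057,0,0.113,0.092,0,0,0,-0.057
```

send_rows:
  increments: [0,0.116,-0.09,0,0,0,-0.057,0,0.124,-0.079,0,0,0,-0.057,0,0.13,-0.068,0,0,0,-0.057,0,0.136,-0.056,0,0,0,-0.057,0,0.14,-0.043,0,0,0,-0.057,0,0.144,-0.031,0,0,0,-0.057,0,0.146,-0.018,0,0,0,-0.057,0,0.147,-0.005,0,0,0,-0.057,0,0.147,0.009,0,0,0,-0.057,0,0.145,0.021,0,0,0,-0.057,0,0.143,0.035,0,0,0,-0.057,0,0.139,0.047,0,0,0,-0.057,0,0.134,0.059,0,0,0,-0.057,0,0.129,0.071,0,0,0,-0.057,0,0.122,0.083,0,0,0,-0.057,0,0.113,0.092,0,0,0,-0.057,0,0,0,0,0,0,0,0,0,0,0,0,0,0]

```text
time_s: 2.8
tool_pos: [0.4649, -0.1892, 0.2226]
tool_rot: [0.0, 0.628, 0.778, -0.0]
force: [-0.6, -0.9, -0.1]
gripper_width: 0.0868
grip_force: 0.0
```

Run:
```python
from h import *
o=r.observe(); print(o["time_s"],o["tool_pos"],o["tool_rot"],np.round(o["joints"],2))
g=b2w(B,[[-.147,-.129,0]])[0]
plan(lin([*o["tool_pos"],102.14,0],[g[0],g[1],.1000,102.14,0],6))
cv2.imwrite("pics/s1.png",cv2.resize(r.camera("scene")[120:300,250:450,::-1],None,fx=3,fy=3,interpolation=2))
```

```text
2.8 [ 0.46487459 -0.18915564  0.22261679] [ 1.04883262e-04  6.28238242e-01  7.78020988e-01 -2.07266156e-04] [-0.54 -0.08  1.84 -0.    1.38 -0.76]
0,0,0,0.102,0,0,0,0,0,0,0.102,0,0,0,0,0,0,0.103,0,0,0,0,0,0,0.102,0,0,0,0,0,0,0.102,0,0,0,0,-0.001,0,0.102,0,0,0
```

View pics/s1.png

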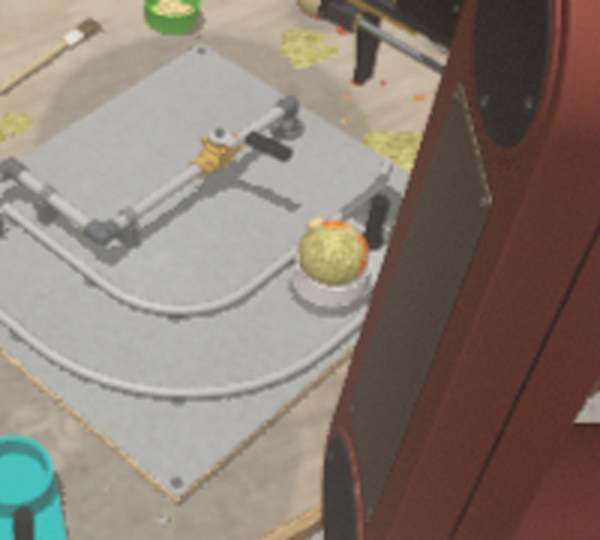

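The scene view shows the post at (377,215), with the right-hand finger hanging beyond it at (368,80) and nothing in the way of the descent.

send_rows:
  increments: [0,0,0,0.104,0,0,0,0,0,0,0.104,0,0,0,0,0,0,0.104,0,0,0,0,0,0,0.104,0,0,0,0,0,0,0.104,0,0,0,0,0,0,0.104,0,0,0,0,0,0,0.104,0,0,0,0,0,0,0.104,0,0,0,0,0,0,0,0,0,0]

```text
time_s: 3.75
tool_pos: [0.4619, -0.1892, 0.0533]
tool_rot: [-0.003, 0.629, 0.777, -0.001]
force: [-0.2, 0.3, -0.8]
gripper_width: 0.0872
grip_force: 0.0
```

send_rows:
  increments: [0.3,0,0,0,0,0,0,0.5,0,0,0,0,0,0,0.7,0,0,0,0,0,0,1,0,0,0,0,0,0,1,0,0,0,0,0,0,1,0,0,0,0,0,0,1,0,0,0,0,0,0,1,0,0,0,0,0,0]

```text
time_s: 4.55
tool_pos: [0.4647, -0.1894, 0.0561]
tool_rot: [-0.0, 0.628, 0.778, -0.0]
force: [-0.1, -1.1, -0.7]
gripper_width: 0.0309
grip_force: 0.0
```

send_rows:
  increments: [1,0,0,0,0,0,0,1,0,0,0,0,0,0,1,0,0,0,0,0,0,1,0,0,0,0,0,0,1,0,0,0,0,0,0]

```text
time_s: 5.05
tool_pos: [0.4649, -0.1895, 0.0561]
tool_rot: [0.0, 0.628, 0.778, 0.0]
force: [1.1, 0.5, -1.5]
gripper_width: 0.0173
grip_force: 30.0
```

```bash
cat >> h.py <<'E'
def path(s): # s: arc length from bend entry (post or front on centreline), board coords
    R=.15
    if s<0: return np.array([-R,s])
    if s<R*np.pi/2: a=s/R; return np.array([-R*np.cos(a),R*np.sin(a)])
    return np.array([s-R*np.pi/2,R])
from scipy.optimize import brentq
def head(s):
    e=brentq(lambda u:np.linalg.norm(path(s+u)-path(s))-.07,.05,.09); d=path(s+e)-path(s); return np.degrees(np.arctan2(d[1],d[0]))+np.degrees(B[2])
def track(s0,s1,n,z=.056,c=1):
    w=[]
    for s in np.linspace(s0,s1,n+1)[1:]:
        P=b2w(B,[[*path(s),z]])[0]; w.append((*P,head(s),c))
    return w
E
python3 - <<'E'
from h import *
o=r.observe(); print(w2b(o["tool_pos"][None]))
st=plan(track(-.129,.03,20)); print()
e=.15*np.pi/2+.02
st=plan(track(.03,.16,16),st);print();plan(track(.16,e,13),st); print([round(head(s)) for s in(-.1,-.03,0,.1,.2,e)])
E
```

```text
[[-0.14695078 -0.12913415]]
1,0.04,-0.015,0.001,0,0,0,1,0.04,0,0,0,0,0,1,0.04,0,0,0,0,0,1,0.04,0,0,0,0,0,1,0.039,0,0,0,0,0,1,0.04,0,0,0,0,0,1,0.04,0,0,0,0,0,1,0.04,0,0,0,0,0,1,0.039,0,0,0,0,0.005,1,0.04,-0.001,0,0,0,0.008,1,0.04,-0.001,0,0,0,0.011,1,0.04,-0.001,0,0,0,0.016,1,0.039,-0.003,0,0,0,0.02,1,0.04,-0.003,0,0,0,0.024,1,0.039,-0.006,0,0,0,0.027,1,0.039,-0.006,0,0,0,0.031,1,0.039,-0.009,0,0,0,0.034,1,0.039,-0.008,0,0,0,0.034,1,0.039,-0.008,0,0,0,0.033,1,0.039,-0.008,0,0,0,0.034

1,0.04,-0.009,0,0,0,0.035,1,0.039,-0.008,0,0,0,0.034,1,0.04,-0.009,0,0,0,0.035,1,0.04,-0.008,0,0,0,0.034,1,0.04,-0.009,0,0,0,0.034,1,0.039,-0.008,0,0,0,0.035,1,0.04,-0.008,0,0,0,0.034,1,0.04,-0.009,0,0,0,0.035,1,0.04,-0.008,0,0,0,0.034,1,0.039,-0.008,0,0,0,0.035,1,0.04,-0.009,0,0,0,0.034,1,0.04,-0.008,0,0,0,0.035,1,0.04,-0.009,0,0,0,0.034,1,0.039,-0.008,0,0,0,0.035,1,0.04,-0.008,0,0,0,0.034,1,0.04,-0.009,0,0,0,0.035

1,0.036,-0.008,0,0,0,0.031,1,0.036,-0.007,0,0,0,0.028,1,0.036,-0.008,0,0,0,0.026,1,0.036,-0.007,0,0,0,0.022,1,0.036,-0.007,0,0,0,0.018,1,0.036,-0.006,0,0,0,0.016,1,0.037,-0.005,0,0,0,0.012,1,0.036,-0.004,0,0,0,0.009,1,0.037,-0.002,0,0,0,0.006,1,0.037,-0.002,0,0,0,0.003,1,0.036,0,0,0,0,0,1,0.037,0,0,0,0,0,1,0.037,0,0,0,0,0
[102, 98, 89, 50, 16, 12]
```

send_rows:
  increments: [1,0.02,-0.005,0,0,0,0,1,0.03,-0.005,0,0,0,0,1,0.03,-0.005,0,0,0,0,1,0.04,0,0,0,0,0,1,0.04,0,0,0,0,0,1,0.04,0,0,0,0,0,1,0.04,0,0,0,0,0,1,0.04,0,0,0,0,0]

```text
time_s: 5.85
tool_pos: [0.4499, -0.1345, 0.0561]
tool_rot: [-0.0, 0.628, 0.778, -0.0]
force: [0.3, -1.2, -1.8]
gripper_width: 0.0172
grip_force: 30.0
```

Run:
```python
from h import *
o=r.observe(); b=w2b(o["tool_pos"][None])[0]; print(b,o["force"],o["moment"],o["joint_velocities"].max())
plan(track(-.129+.057,.05,15))
cv2.imwrite("pics/s2.png",np.hstack([cv2.resize(r.camera(n)[a:a+170,b:b+170,::-1],(390,390),interpolation=2) for n,a,b in(("scene",140,250),("top",110,245))]))
```

```text
[-0.15010604 -0.07227661] [ 0.31395917 -1.16841558 -1.78268512] [-0.33756219 -0.16558623  0.00893675] 0.13415847800663225
1,0.042,0.001,0.001,0,0,0.001,1,0.041,-0.001,0,0,0,0.005,1,0.04,0,0,0,0,0.009,1,0.041,-0.001,0,0,0,0.013,1,0.041,-0.002,0,0,0,0.018,1,0.04,-0.003,0,0,0,0.021,1,0.041,-0.004,0,0,0,0.025,1,0.04,-0.006,0,0,0,0.03,1,0.04,-0.007,0,0,0,0.033,1,0.04,-0.009,0,0,0,0.034,1,0.039,-0.008,0,0,0,0.035,1,0.04,-0.009,0,0,0,0.035,1,0.04,-0.008,0,0,0,0.034,1,0.04,-0.009,0,0,0,0.035,1,0.04,-0.008,0,0,0,0.034
```

View pics/s2.png

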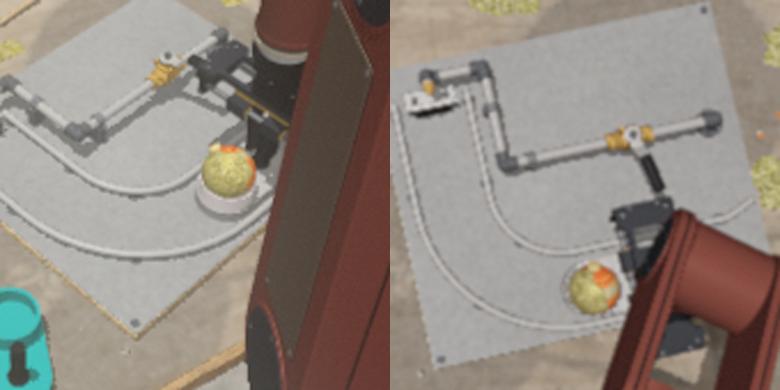

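The post is held and the ball sits in its cup, at (595,287) in the top view. The lever is undisturbed and the gripper body stays clear of it, so I'll go round the bend.

send_rows:
  increments: [1,0.042,0.001,0,0,0,0.001,1,0.041,-0.001,0,0,0,0.005,1,0.04,0,0,0,0,0.009,1,0.041,-0.001,0,0,0,0.013,1,0.041,-0.002,0,0,0,0.018,1,0.04,-0.003,0,0,0,0.021,1,0.041,-0.004,0,0,0,0.025,1,0.04,-0.006,0,0,0,0.03,1,0.04,-0.007,0,0,0,0.033,1,0.04,-0.009,0,0,0,0.034,1,0.039,-0.008,0,0,0,0.035,1,0.04,-0.009,0,0,0,0.035,1,0.04,-0.008,0,0,0,0.034,1,0.04,-0.009,0,0,0,0.035,1,0.04,-0.008,0,0,0,0.034]

```text
time_s: 7.45
tool_pos: [0.4323, -0.0142, 0.0561]
tool_rot: [-0.0, 0.822, 0.569, -0.0]
force: [-0.7, -1.8, -0.4]
gripper_width: 0.0175
grip_force: 30.0
```

Run:
```python
from h import *
o=r.observe(); b=w2b(o["tool_pos"][None])[0]; print(b,path(.05),o["force"],o["moment"])
e=.15*np.pi/2
st=plan(track(.05,.17,15));print();plan(track(.17,e+.005,9),st)
for d in r.silhouettes("scene","ball")[:1]: print(d["confidence"],d["xy"])
```

```text
[-0.14200272  0.04901467] [-0.14174354  0.0490792 ] [-0.74759761 -1.83107263 -0.37437601] [-0.3498338   0.04400759  0.05229877]
1,0.04,-0.007,0.001,0,0,0.032,1,0.039,-0.009,0,0,0,0.034,1,0.039,-0.008,-0.001,0,0,0.034,1,0.039,-0.008,0,0,0,0.034,1,0.04,-0.009,0,0,0,0.034,1,0.039,-0.008,0,0,0,0.034,1,0.039,-0.008,0,0,0,0.034,1,0.039,-0.009,0,0,0,0.034,1,0.039,-0.008,0,0,0,0.034,1,0.039,-0.008,0,0,0,0.034,1,0.039,-0.008,0,0,0,0.034,1,0.039,-0.009,0,0,0,0.034,1,0.04,-0.008,0,0,0,0.034,1,0.039,-0.008,0,0,0,0.034,1,0.039,-0.009,0,0,0,0.033

1,0.038,-0.008,0,0,0,0.029,1,0.039,-0.008,0,0,0,0.025,1,0.038,-0.007,0,0,0,0.022,1,0.039,-0.007,0,0,0,0.018,1,0.039,-0.005,0,0,0,0.014,1,0.039,-0.005,0,0,0,0.011,1,0.039,-0.003,0,0,0,0.007,1,0.039,-0.002,0,0,0,0.003,1,0.039,0,0,0,0,0
0.72 [344.0, 216.3]
```

send_rows:
  increments: [1,0.04,-0.007,0,0,0,0.032,1,0.039,-0.009,0,0,0,0.034,1,0.039,-0.008,0,0,0,0.034,1,0.039,-0.008,0,0,0,0.034,1,0.04,-0.009,0,0,0,0.034,1,0.039,-0.008,0,0,0,0.034,1,0.039,-0.008,0,0,0,0.034,1,0.039,-0.009,0,0,0,0.034,1,0.039,-0.008,0,0,0,0.034,1,0.039,-0.008,0,0,0,0.034,1,0.039,-0.008,0,0,0,0.034,1,0.039,-0.009,0,0,0,0.034,1,0.04,-0.008,0,0,0,0.034,1,0.039,-0.008,0,0,0,0.034,1,0.039,-0.009,0,0,0,0.033]

```text
time_s: 9.0
tool_pos: [0.4903, 0.0871, 0.0561]
tool_rot: [-0.0, 0.978, 0.206, -0.001]
force: [-2.5, -1.2, 3.3]
gripper_width: 0.0167
grip_force: 30.0
```

Run:
```python
from h import *
o=r.observe(); b=w2b(o["tool_pos"][None])[0]; print(b,path(.17),o["force"],o["moment"])
e=.15*np.pi/2
plan(track(.17,e+.008,11))
for d in r.silhouettes("scene","ball")[:1]: print(d["confidence"],d["xy"],w2b(back("scene",d["xy"],.07)))
```

```text
[-0.06397326  0.13593257] [-0.06354641  0.1358744 ] [-2.45603148 -1.2271162   3.31689829] [-0.23099747  0.41661925 -0.00551698]
1,0.035,-0.006,0,0,0.001,0.026,1,0.032,-0.007,0,0,0,0.022,1,0.033,-0.007,0,0,0,0.019,1,0.033,-0.006,0,0,0,0.017,1,0.033,-0.005,0,0,0,0.015,1,0.033,-0.005,0,0,0,0.011,1,0.034,-0.004,0,0,0,0.009,1,0.033,-0.003,0,0,0,0.007,1,0.033,-0.002,0,0,0,0.003,1,0.034,0,0,0,0,0.001,1,0.033,0,0,0,0,0
0.72 [344.0, 216.3] [[-0.1449466   0.01050173]]
```

send_rows:
  increments: [1,0.035,-0.006,0,0,0,0.026,1,0.032,-0.007,0,0,0,0.022,1,0.033,-0.007,0,0,0,0.019,1,0.033,-0.006,0,0,0,0.017,1,0.033,-0.005,0,0,0,0.015,1,0.033,-0.005,0,0,0,0.011,1,0.033,-0.004,0,0,0,0.009,1,0.033,-0.003,0,0,0,0.007,1,0.033,-0.002,0,0,0,0.003,1,0.03,0,0,0,0,0.001,1,0.025,0,0,0,0,0]

```text
time_s: 10.15
tool_pos: [0.5562, 0.1153, 0.0561]
tool_rot: [-0.0, 0.994, 0.106, -0.0]
force: [-2.6, -1.6, 2.8]
gripper_width: 0.0171
grip_force: 30.0
```

send_rows:
  increments: [1,0.01,0,0,0,0,0,1,0.01,0,0,0,0,0,1,0.01,0,0,0,0,0]

```text
time_s: 10.45
tool_pos: [0.5615, 0.1165, 0.0561]
tool_rot: [-0.0, 0.994, 0.106, -0.0]
force: [-2.9, -1.1, 3.3]
gripper_width: 0.0174
grip_force: 30.0
```

Run:
```python
from h import *
o=r.observe(); print(w2b(o["tool_pos"][None])[0],o["force"],o["moment"])
cv2.imwrite("pics/s3.png",np.hstack([cv2.resize(r.camera(n)[a:a+130,b:b+130,::-1],(390,390),interpolation=2) for n,a,b in(("scene",140,200),("top",110,225))]))
```

```text
[0.01187672 0.14963111] [-2.93258977 -1.14840313  3.33236458] [-0.07682217  0.47970695 -0.04188383]
```

View pics/s3.png

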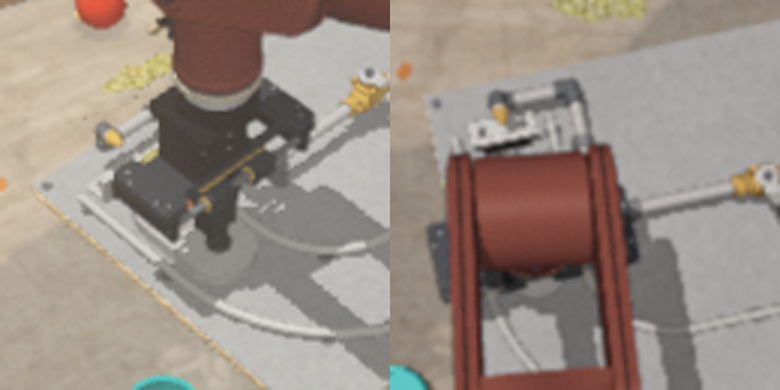

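The carrier is almost at the stop and its post is still held. I'll creep on until contact shows in the force.

send_rows:
  increments: [1,0.01,0,0,0,0,0,1,0.01,0,0,0,0,0,1,0.01,0,0,0,0,0]

```text
time_s: 10.85
tool_pos: [0.5675, 0.1178, 0.0562]
tool_rot: [-0.0, 0.994, 0.106, -0.0]
force: [-2.4, -1.0, 1.9]
gripper_width: 0.0171
grip_force: 30.0
```

send_rows:
  increments: [1,0.01,0,0,0,0,0,1,0.005,0,0,0,0,0]

```text
time_s: 11.05
tool_pos: [0.5706, 0.1184, 0.0561]
tool_rot: [-0.0, 0.994, 0.106, 0.0]
force: [-2.7, -0.5, 2.5]
gripper_width: 0.0171
grip_force: 30.0
```

send_rows:
  increments: [1,0.01,0,0,0,0,0,1,0.0,0,0,0,0,0]

```text
time_s: 11.25
tool_pos: [0.5728, 0.1189, 0.0561]
tool_rot: [-0.0, 0.994, 0.106, 0.0]
force: [-0.8, -0.4, 0.4]
gripper_width: 0.017
grip_force: 30.0
```

send_rows:
  increments: [1,0.01,0,0,0,0,0,1,0,0,0,0,0,0]

```text
time_s: 11.45
tool_pos: [0.5746, 0.1193, 0.0561]
tool_rot: [-0.0, 0.994, 0.106, 0.0]
force: [-1.5, 0.2, 0.5]
gripper_width: 0.0167
grip_force: 30.0
```

send_rows:
  increments: [1,0.01,0,0,0,0,0,1,0,0,0,0,0,0]

```text
time_s: 11.65
tool_pos: [0.5751, 0.1195, 0.0561]
tool_rot: [0.0, 0.994, 0.106, -0.001]
force: [-6.0, -2.6, 5.8]
gripper_width: 0.017
grip_force: 30.0
```

send_rows:
  increments: [1,0.01,0,0,0,0,0,1,0,0,0,0,0,0]

```text
time_s: 11.85
tool_pos: [0.5753, 0.1195, 0.0561]
tool_rot: [0.0, 0.994, 0.107, -0.004]
force: [-13.8, -3.3, 11.7]
gripper_width: 0.0172
grip_force: 30.0
```

send_rows:
  increments: [1,-0.005,0,0,0,0,0,1,-0.003,0,0,0,0,0,0.7,0,0,0,0,0,0,0.5,0,0,0,0,0,0,0.5,0,0,0,0,0,0,0.5,0,0,0,0,0,0,0.5,0,0,0,0,0,0]

```text
time_s: 12.55
tool_pos: [0.5768, 0.1198, 0.0561]
tool_rot: [-0.0, 0.994, 0.106, 0.0]
force: [-0.2, -0.3, 0.6]
gripper_width: 0.0424
grip_force: 0.0
```

send_rows:
  increments: [0.5,0,0,-0.03,0,0,0,0.5,0,0,-0.08,0,0,0,0.5,0,0,-0.12,0,0,0,0.5,0,0,-0.15,0,0,0,0.5,0,0,-0.15,0,0,0,0.5,0,0,-0.15,0,0,0,0.5,0,0,-0.1,0,0,0]

```text
time_s: 13.25
tool_pos: [0.5779, 0.1199, 0.2167]
tool_rot: [0.0, 0.994, 0.106, 0.003]
force: [0.8, -0.1, -0.2]
gripper_width: 0.0434
grip_force: 0.0
```

send_rows:
  increments: [0.5,-0.22,-0.12,0,0,0,0,0.5,-0.22,-0.12,0,0,0,0,0.5,-0.22,-0.12,0,0,0,0,0.5,0,0,0,0,0,0]

```text
time_s: 13.65
tool_pos: [0.4273, 0.1633, 0.2122]
tool_rot: [-0.0, 0.994, 0.108, -0.001]
force: [0.3, 0.3, -0.4]
gripper_width: 0.0437
grip_force: 0.0
```

Run:
```python
from h import *
o=r.observe(); print(o["tool_pos"],np.round(o["joints"],2),o["force"])
cv2.imwrite("pics/s4.png",np.hstack([cv2.resize(r.camera(n)[a:a+130,b:b+130,::-1],(390,390),interpolation=2) for n,a,b in(("scene",130,200),("top",110,235))]))
```

```text
[0.42726589 0.16333692 0.21217508] [ 0.19 -0.18  1.95  0.    1.37  1.55] [ 0.30801177  0.33958459 -0.38401946]
```

View pics/s4.png

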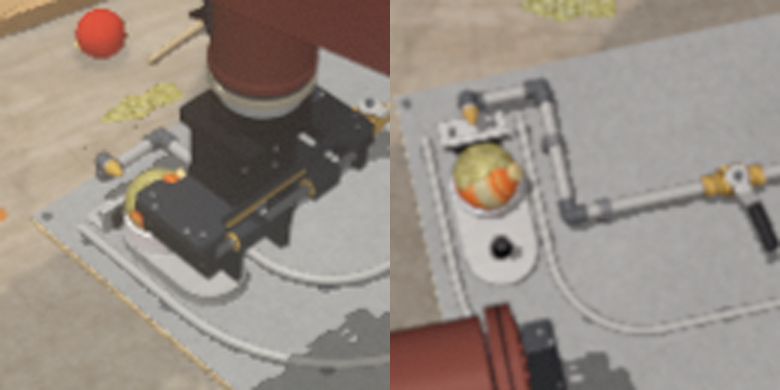

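Run:
```python
from h import *
f=lambda u,v,z:w2b(back("top",[[(u-390)/3+235,v/3+110]],z))[0]
print("post top",f(501,244,.094),"rear",f(500,283,.032),"rubber face",f(480,150,.03))
im=r.camera("top")[135:215,245:300,::-1]
cv2.imwrite("pics/s5.png",cv2.resize(im,None,fx=7,fy=7,interpolation=cv2.INTER_CUBIC))
# lever
u=f(738,176,.1); t=f(773,250,.095); print("valve",u,"tip",t,"ang",np.arctan2(*(t-u)[::-1]))
```

```text
post top [0.017158  0.1483325] rear [-0.01627209  0.15663733] rubber face [0.12499798 0.14741353]
valve [ 0.0330481  -0.09596774] tip [-0.04600535 -0.11455425] ang -2.9106734639348852
```

View pics/s5.png

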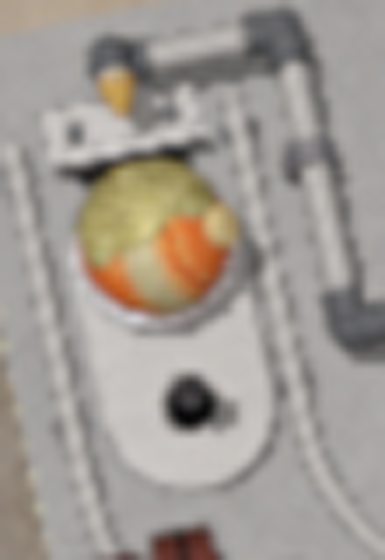

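The carrier is home: nose under the stop at about (125,165), post at board x≈0.017–0.020, ball in its cup. The lever is still near shut. Next I'll push it with the closed fingers, swinging about the valve axis.

```bash
cat >> h.py <<'E'
def lev(q,d,z=.08):
    a=np.radians(180+q); u=np.array([np.cos(a),np.sin(a)]); n=np.array([-u[1],u[0]])
    p=np.array([.035,-.1])+.06*u-d*n; return np.array([*b2w(B,[[*p,z]])[0],np.degrees(B[2])+q,1])
E
python3 - <<'E'
from h import *
o=r.observe(); s=lev(-10,.032,.2122); print(s)
st=plan(lin([*o["tool_pos"],12.4,1],s,8)); print()
st=plan(lin(s,lev(-10,.032),5),st);print()
st=plan(lin(lev(-10,.032),lev(-10,.023),2)[:]+[lev(q,.023) for q in np.arange(-5,71,5)],st);print()
plan([lev(q,.023) for q in np.arange(74,91,4)],st)
E
```

```text
[ 0.57549432 -0.09296593  0.2122      2.14        1.        ]
1,0.053,0.175,0.001,0,-0.002,0.013,1,0.056,0.173,0.002,0,0,0.014,1,0.06,0.173,0.001,0,0,0.014,1,0.064,0.171,0.001,0,0,0.014,1,0.068,0.169,0.001,0,0,0.015,1,0.072,0.168,0.001,0,0,0.014,1,0.075,0.166,0.001,0,0,0.014,1,0.079,0.165,0.002,0,0,0.014

1,0,0,0.132,0,0,0,1,0,0,0.132,0,0,0,1,0,0,0.132,0,0,0,1,0,0,0.132,0,0,0,1,0,0,0.133,0,0,0

1,0,0.022,0,0,0,0,1,0,0.023,0,0,0,0,1,-0.009,0.026,0,0,0,-0.055,1,-0.009,0.027,0,0,0,-0.056,1,-0.009,0.026,0,0,0,-0.055,1,-0.009,0.027,0,0,0,-0.056,1,-0.009,0.027,0,0,0,-0.056,1,-0.009,0.026,0,0,0,-0.055,1,-0.008,0.027,0,0,0,-0.056,1,-0.009,0.026,0,0,0,-0.055,1,-0.009,0.027,0,0,0,-0.056,1,-0.009,0.026,0,0,0,-0.055,1,-0.009,0.027,0,0,0,-0.056,1,-0.009,0.027,0,0,0,-0.055,1,-0.009,0.026,0,0,0,-0.056,1,-0.009,0.027,0,0,0,-0.056,1,-0.008,0.026,0,0,0,-0.055,1,-0.009,0.027,0,0,0,-0.056

1,-0.008,0.021,0,0,0,-0.044,1,-0.007,0.021,0,0,0,-0.045,1,-0.007,0.022,0,0,0,-0.044,1,-0.008,0.021,0,0,0,-0.044,1,-0.007,0.021,0,0,0,-0.045
```

send_rows:
  increments: [1,0.053,0.175,0,0,0,0.013,1,0.056,0.173,0.002,0,0,0.014,1,0.06,0.173,0.001,0,0,0.014,1,0.064,0.171,0.001,0,0,0.014,1,0.068,0.169,0.001,0,0,0.015,1,0.072,0.168,0.001,0,0,0.014,1,0.075,0.166,0.001,0,0,0.014,1,0.079,0.165,0.002,0,0,0.014,1,0,0,0,0,0,0,1,0,0,0,0,0,0]

```text
time_s: 14.8
tool_pos: [0.5753, -0.0948, 0.2102]
tool_rot: [-0.0, 1.0, 0.017, -0.0]
force: [0.4, 0.8, 0.3]
gripper_width: 0.0002
grip_force: 0.0
```

send_rows:
  increments: [1,0,0,0.132,0,0,0,1,0,0,0.132,0,0,0,1,0,0,0.132,0,0,0,1,0,0,0.132,0,0,0,1,0,0,0.132,0,0,0,1,0,0,0,0,0,0,1,0,0,0,0,0,0]

```text
time_s: 15.5
tool_pos: [0.5744, -0.0926, 0.0786]
tool_rot: [-0.0, 1.0, 0.019, -0.0]
force: [0.6, -0.4, 0.3]
gripper_width: 0.0004
grip_force: 0.0
```

Run:
```python
from h import *
o=r.observe(); print(o["tool_pos"],lev(-10,.032),o["force"],o["gripper_width"])
```

```text
[ 0.57437714 -0.09259173  0.07862763] [ 0.57549432 -0.09296593  0.08        2.14        1.        ] [ 0.61815158 -0.43824272  0.2962653 ] 0.0004348041744028336
```

On target; now I'll sweep the lever.

send_rows:
  increments: [1,0.005,0.022,-0.005,0,0,0,1,0,0.023,0,0,0,0,1,-0.009,0.026,0,0,0,-0.055,1,-0.009,0.027,0,0,0,-0.056,1,-0.009,0.026,0,0,0,-0.055,1,-0.009,0.027,0,0,0,-0.056,1,-0.009,0.027,0,0,0,-0.056,1,-0.009,0.026,0,0,0,-0.055,1,-0.008,0.027,0,0,0,-0.056,1,-0.009,0.026,0,0,0,-0.055,1,-0.009,0.027,0,0,0,-0.056]

```text
time_s: 16.6
tool_pos: [0.5797, -0.1518, 0.0808]
tool_rot: [0.0, 0.916, 0.401, 0.001]
force: [-0.1, 2.2, -0.4]
gripper_width: 0.0003
grip_force: 0.7
```

send_rows:
  increments: [1,-0.009,0.026,0,0,0,-0.055,1,-0.009,0.027,0,0,0,-0.056,1,-0.009,0.027,0,0,0,-0.055,1,-0.009,0.026,0,0,0,-0.056,1,-0.009,0.027,0,0,0,-0.056,1,-0.008,0.026,0,0,0,-0.055,1,-0.009,0.027,0,0,0,-0.056]

```text
time_s: 17.3
tool_pos: [0.606, -0.1799, 0.0807]
tool_rot: [0.001, 0.753, 0.658, 0.0]
force: [-1.8, 0.6, 1.4]
gripper_width: 0.0003
grip_force: 0.8
```

send_rows:
  increments: [1,-0.008,0.021,0,0,0,-0.044,1,-0.007,0.021,0,0,0,-0.045,1,-0.007,0.022,0,0,0,-0.044]

```text
time_s: 17.6
tool_pos: [0.6184, -0.1853, 0.0808]
tool_rot: [0.001, 0.68, 0.733, 0.0]
force: [-2.1, -0.4, 0.8]
gripper_width: 0.0004
grip_force: 0.8
```

Run:
```python
from h import *
o=r.observe(); print(o["tool_pos"],lev(82,.023),o["force"])
plan([lev(q,.023) for q in (85,88,91)])
```

```text
[ 0.61843651 -0.18533428  0.08075375] [ 6.18039038e-01 -1.84207020e-01  8.00000000e-02  9.41400000e+01
  1.00000000e+00] [-2.08247282 -0.41935216  0.75177176]
1,0,0.014,0.004,0.001,0.001,-0.032,1,-0.005,0.016,0,0,0,-0.033,1,-0.006,0.016,0,0,0,-0.034
```

Contact force is about 2 N, as expected. I'll continue to the hard stop.

send_rows:
  increments: [1,0,0.015,0,0,0,-0.032,1,-0.005,0.016,0,0,0,-0.033,1,0,0,0,0,0,0]

```text
time_s: 17.9
tool_pos: [0.6251, -0.1858, 0.0807]
tool_rot: [0.001, 0.643, 0.766, 0.0]
force: [-0.4, -0.7, -0.0]
gripper_width: 0.0004
grip_force: 0.0
```

send_rows:
  increments: [1,-0.003,0.012,0,0,0,-0.02,1,0,0.01,0,0,0,0,1,0,0,0,0,0,0]

```text
time_s: 18.2
tool_pos: [0.6291, -0.1849, 0.0801]
tool_rot: [0.001, 0.632, 0.775, 0.0]
force: [-1.0, -0.1, 0.0]
gripper_width: 0.0006
grip_force: 0.3
```

send_rows:
  increments: [1,0,0.01,0,0,0,0,1,0,0,0,0,0,0]

```text
time_s: 18.4
tool_pos: [0.6309, -0.1842, 0.0796]
tool_rot: [0.0, 0.631, 0.776, 0.0]
force: [-1.2, -0.8, 1.2]
gripper_width: 0.0008
grip_force: 0.6
```

send_rows:
  increments: [1,0,0.01,0,0,0,0,1,0,0,0,0,0,0]

```text
time_s: 18.6
tool_pos: [0.6328, -0.1837, 0.0794]
tool_rot: [0.0, 0.631, 0.776, 0.0]
force: [-1.3, -0.4, 0.7]
gripper_width: 0.0004
grip_force: 0.6
```

send_rows:
  increments: [1,0,0.01,0,0,0,0,1,0,0,0,0,0,0]

```text
time_s: 18.8
tool_pos: [0.6347, -0.1833, 0.0793]
tool_rot: [-0.0, 0.631, 0.776, 0.0]
force: [-0.7, -1.7, 0.1]
gripper_width: 0.0001
grip_force: 0.6
```

send_rows:
  increments: [1,0,0.01,0,0,0,0,1,0,0,0,0,0,0]

```text
time_s: 19.0
tool_pos: [0.6352, -0.1832, 0.0792]
tool_rot: [-0.001, 0.631, 0.776, -0.001]
force: [-7.1, -2.5, 3.2]
gripper_width: 0.0008
grip_force: 3.9
```

send_rows:
  increments: [1,0,0.01,0,0,0,0,1,0,0,0,0,0,0]

```text
time_s: 19.2
tool_pos: [0.6354, -0.1832, 0.0791]
tool_rot: [-0.003, 0.631, 0.776, -0.002]
force: [-13.7, -3.4, 8.4]
gripper_width: 0.0005
grip_force: 7.7
```

Run:
```python
from h import *
cv2.imwrite("pics/s6.png",np.hstack([cv2.resize(r.camera(n)[a:a+100,b:b+100,::-1],(390,390),interpolation=2) for n,a,b in(("scene",120,280),("top",130,315))]))
```

```text
(no output)
```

View pics/s6.png

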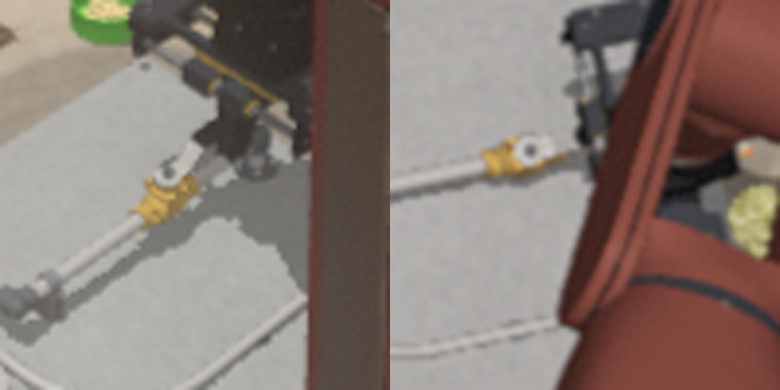

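The force jumped to 14 N, so the hard stop is reached, and the lever lies along the pipe. I'll back off, rise and move aside.

send_rows:
  increments: [1,0,-0.04,0,0,0,0,1,0,-0.1,0,0,0,0,1,0,-0.1,0,0,0,0,1,0,0,-0.15,0,0,0,1,0,0,-0.2,0,0,0,1,0,0,-0.2,0,0,0,1,0,0,-0.1,0,0,0,1,-0.2,-0.1,0,0,0,0,1,-0.2,-0.1,0,0,0,0,1,-0.2,-0.1,0,0,0,0,1,-0.2,0,0,0,0,0,1,-0.2,0,0,0,0,0,1,0,0,0,0,0,0,1,0,0,0,0,0,0]

```text
time_s: 20.7
tool_pos: [0.5734, -0.4006, 0.2084]
tool_rot: [-0.0, 0.631, 0.775, 0.001]
force: [0.2, -0.1, -0.3]
gripper_width: 0.0004
grip_force: 0.0
```

Run:
```python
from h import *
o=r.observe(); print(o["tool_pos"],o["force"])
cv2.imwrite("pics/s7.png",np.hstack([cv2.resize(r.camera(n)[a:a+200,b:b+200,::-1],(390,390),interpolation=2) for n,a,b in(("scene",120,200),("top",90,235))]))
```

```text
[ 0.5734234  -0.40057762  0.20841086] [ 0.22492135 -0.08705492 -0.3485186 ]
```

View pics/s7.png

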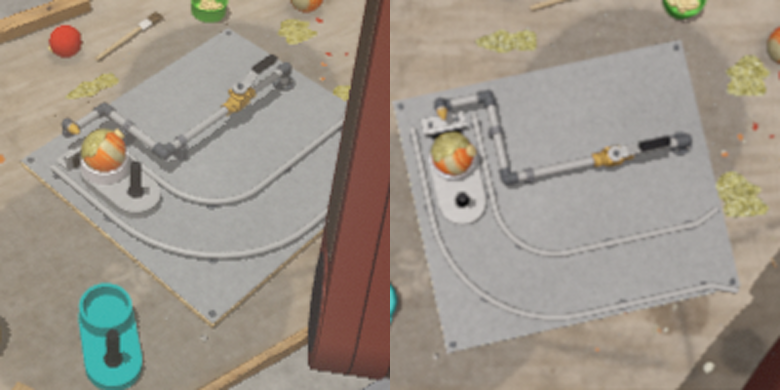

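The carrier stands home with the ball in its cup (453,155), and the lever lies along the pipe (655,143). The arm is clear, so I'm handing in.

```bash
python3 -c "
from cell import r
print(r.sign_off())"
```

```text
the job is handed in; nothing more can be done
None
```

The job is handed in (the verdict was not shown to me): the carrier is home against the end stop with the ball untouched in its cup, the air cock is open against its hard stop, and the arm is clear.

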